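# Push the bar home in the drilling fixture and throw the toggle clamp

## Task

Get the aluminium bar ready for drilling: with the fingertips push it along its slot in the blue fixture until it is fully home against the yellow stop, then push the red clamp handle over past its centre so that it snaps to the closed side and its rubber pad holds the bar down. Slide the bar only, never lift it out of the slot, do not throw the clamp before the bar is home, and leave the screwdriver, jar, oil bottle and drill-bit case where they are.

Things in the scene. Friction and masses are not known exactly. Their poses are not given: they have to be found in the camera images.
- fixture: Blue plate 12 mm thick, bolted down. Origin on the bench surface, on the slot's centre line, level with the clamp; x across the slot, y along it to the yellow stop, z up. Plate: x -115 to 50, y -200 to 55. The slot is 42 mm wide between dark rails (x +-21 to +-33, y -180 to 35, tops 20 mm above the bench).
- stop_face (a point): Middle of the upper edge of the yellow stop's face, which looks to fixture -y: at fixture x = 0, y = 35, 32 mm above the bench. The stop is 66 mm wide and 14 mm thick, across the slot's +y end.
- clamp_pin (a point): Centre of the clamp's hinge pin, which runs along fixture y: at fixture x = -62, y = 0, 68 mm above the bench. Steel cheeks stand either side of it (fixture x -88 to -43, y +-18, up to 78 mm above the bench).
- bar: Loose aluminium bar, 40 (its x) by 120 (its y) by 30 mm high, about 0.4 kg, lying in the slot on the plate; its top is 42 mm above the bench, 22 mm above the rails. Origin at the centre of its underside. It starts 30 to 70 mm short of the stop; fully home its origin is at fixture y = -25 and its rear end at y = -85.
- clamp: The clamp's lever: red handle, steel arm 14 mm wide and, under its end, a black rubber pad 18 mm across. Origin on the hinge pin; it turns about fixture y by 1.24 rad from open (its rotation then equals the fixture's; handle back to -x, pad raised, arm tip 140 mm above the bench at fixture x = -35) to closed, the pad pressing on the bar over the fixture's origin with about 6 N.
- handle_end (a point): Centre of the round end of the red handle (grip 18 mm thick, 66 long), 100 mm from the pin; it moves in the fixture's plane y = 0. Open: fixture x = -120, 149 mm above the bench; upright: x = -62, 168 mm; closed: x = -4, 149 mm. A spring drives it away from upright: pushed past that it snaps over and stays. About 5 N towards fixture +x, 70 mm from the pin, turns it.
- screwdriver: Bystander: screwdriver, 190 mm long, lying on the bench on the fixture's +x side; origin under its middle.
- jar: Bystander: amber glass jar, 54 mm across, 75 mm high, standing beyond the yellow stop, on its +y side; origin at the centre of its underside.
- oil: Bystander: green oil bottle with a red cap, 44 mm across, 110 mm high, near the jar; origin at the centre of its underside.
- bitcase: Bystander: orange drill-bit case, 50 by 60 by 26 mm high, near the jar; origin at the centre of its underside.
Not all that is in view belongs to the job. Of the things like the bar, leave any that is orange or turquoise; of the rest the larger one is meant.

How it is judged:
By the outcome, as a careful person would: the job done as asked, in the order asked, and still so for the second after the job is handed in, with the robot touching nothing.
It also fails if it takes over 43 s, if anything falls off the work surface, if the arm or the gripper's body presses on something with over 40 N, if the wrist force passes 120 N, or if a joint passes its speed limit or range.

## Robot

A 6-joint arm with a two-finger parallel gripper is mounted at the origin on the work surface. World frame = base frame: x ahead of the robot, y to its left, z up, the work surface at z = 0. Lengths are in m, angles in rad, forces in N, time in s.
With the tool pointing down it reaches from about 0.35 to 0.85 m from the base axis. Payload 8.1 kg.
Tool frame: the origin (TCP) lies midway between the tips of the shut fingers; the grasp point (between the pads) lies 19 mm behind it (robot.grip_point_offset is the distance from the TCP to the grasp point, in m); z points along the fingers, y is the line along which they close (so a half turn about z gives the same grasp; the last joint's range is limited). The gripper opens to 93 mm and grips with 3 to 60 N. Pads are 15 mm wide; open, the fingers measure 128 mm over their backs; the gripper's body (75 mm by 188 mm) begins 65 mm behind the grasp point.
Start: joints at [1.069, 0.13, 1.488, -0, 1.523, -0.085], TCP at [0.243, 0.549, 0.219] pointing down, gripper open.
Joint ranges: [-2.96, 2.96], [-0.89, 2.26], [0.02, 2.5], [-1.34, 4.48], [0, 2.73], [-2.66, 2.66]. Speed limits (rad/s): [2.39, 2.39, 2.79, 3.14, 3.14, 3.14].

## Interface

Orientations are given as a rotation vector (axis times angle).
In Python, from plant import robot, read_camera, job gives the robot as it stands.
- The arm moves only by the shell command python3 -m inch 'ROWS' [FORCE]. ROWS is JSON, one flat list of numbers, 5 for each row, row after row: the shift along the world's x, y, z in mm, then the turn about the world's z in degrees, then the opening in per cent of the stroke, from 0 (shut) to 100 (fully open). In form: [dx, dy, dz, yaw, hand, dx, dy, dz, yaw, hand, ...]. A call has 1 to 10 rows; each row is the pose to reach, as a shift and turn from the pose commanded when the call began; what a row does not reach only later rows make up. A row lasts 1/12 s, in which the tool goes at most 41.7 mm and 7.16 degrees, less where a joint would pass 70% of its speed; a pose out of reach is approached as far as the arm can. A call with a gripper value outside its range is refused whole. The fingers move at their own pace and stop on an object; FORCE is the grip in N (left out, the last holds). Time passes only in rows, so rows that repeat a pose let the fingers close. It gives the time, the measured TCP pose, the force, the opening and the grip force at its end, in the units of the state.
- robot.read_state(): the state, without advancing time (a new reading comes with each control period).
- read_camera(name): name is "scene" or "side" or "wrist"; returns a dict with "image" (420x560x3 uint8, blue, green, red), "K" (3x3 intrinsics, pixels), "D" ([k1, k2, p1, p2, k3] as OpenCV has them; the pictures are not rectified), "extrinsics" (4x4, takes a point from world to camera coordinates); the wrist camera has in their place "mount" (4x4, takes a point from camera to tool coordinates, whose origin is the TCP and whose axes are the flange's). Camera axes: x right, y down, z forward; pixel columns grow to the right and rows downward; lengths in m; the calibration is good to about 2 mm. A picture is of the moment at which its call begins: read the wrist's pose just before it. There is no depth.
- job.close_job(): hands the job in; it is judged then, once.
The state is a dict: "t": time; "q": joint angles; "dq": joint speeds; "joint_torque": joint torques, N m; "tool_pos": TCP position; "orientation": TCP orientation; "force": force on the tool from outside, world axes, zero at the start; "wrist_torque": the same for the moment, N m; "opening": finger opening in m; "gripper_force": force on a finger pad.
Only numpy, scipy, OpenCV 4.12 (cv2) and the standard library are available. Lean on these libraries where they do the work, as an engineer would, in place of code of your own. Each camera call takes 0.05 s, during which the arm holds its last target. There are 200 camera calls.

## Working session

There is one attempt and no reset: what is moved stays moved. The work goes in short steps, Python scripts to look and compute and a shell command to move; the robot and the scene stay as the last step left them, time stands still between calls to the robot, and variables do not carry over. Pictures are saved under pics/ and viewed, at most 10 in all, crops included, and the job is handed in when it is done.

```bash
ls; mkdir -p pics; python3 - <<'E'
from plant import robot, read_camera
import cv2,pickle
d={}
for n in("scene","side"):
    c=read_camera(n);d[n]=c;cv2.imwrite(f"pics/{n}0.png",cv2.resize(c["image"],(800,600),interpolation=cv2.INTER_CUBIC))
pickle.dump(d,open("cam.pkl","wb"))
print(robot.read_state())
E
```

```text
pics
{'t': 0.1, 'q': array([ 1.06859983e+00,  1.31111661e-01,  1.48916769e+00, -5.99385997e-06,
        1.52301545e+00, -8.54049757e-02]), 'dq': array([-0.0002749 , -0.00078826, -0.00171022,  0.00277606, -0.00058594,
       -0.00076517]), 'joint_torque': array([ 2.36536805e-03, -5.61339712e+01, -4.93100488e+01,  7.72620225e-02,
        2.89202482e-02,  4.30358716e-05]), 'tool_pos': array([0.24262955, 0.54818343, 0.2176783 ]), 'orientation': array([-6.49864649e-01, -3.07314381e+00,  2.56147799e-03]), 'force': array([0.74627453, 0.33726185, 0.06788947]), 'wrist_torque': array([ 0.04195841, -0.01780234, -0.03148428]), 'gripper_force': 0.0, 'opening': 0.09305422720716537}
```

View pics/scene0.png

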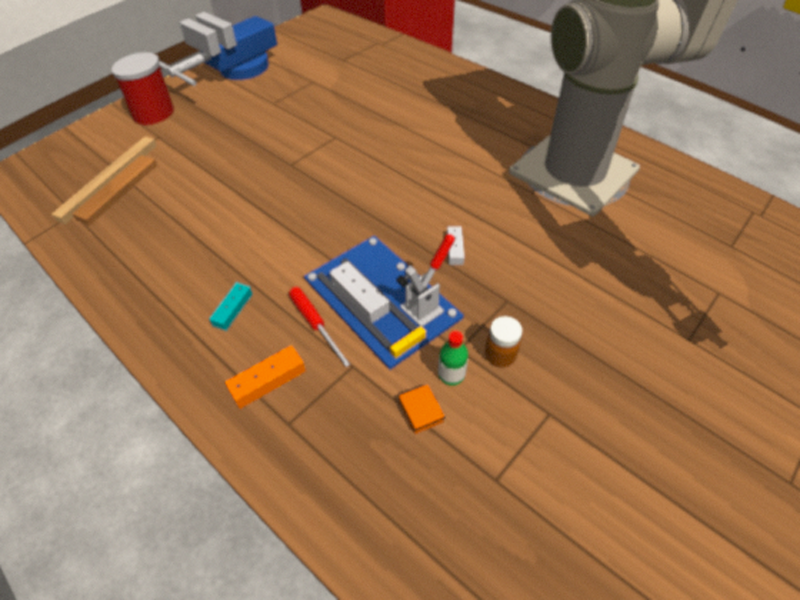

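View pics/side0.png

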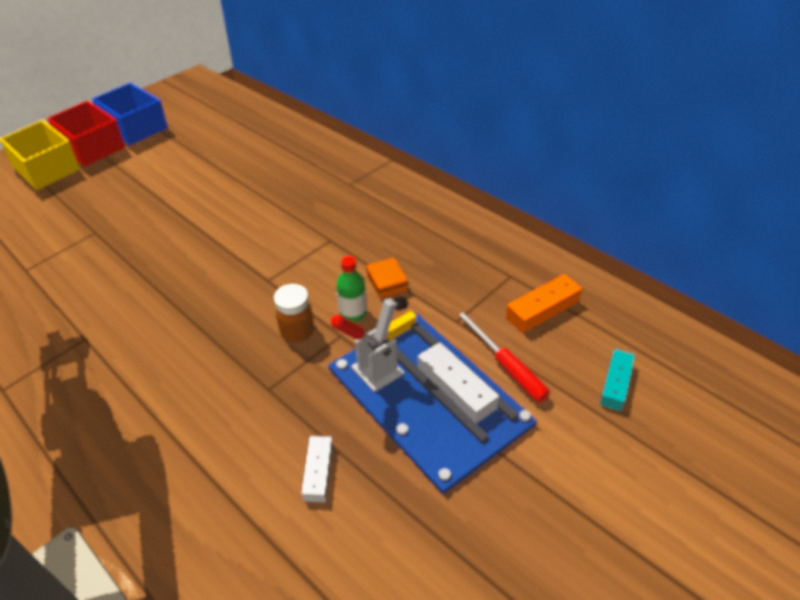

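The scene camera shows the fixture around (385,300) and the yellow stop at (408,342). The clamp is open at (425,290), and the bar runs from (345,275) to (375,310). In the side camera the fixture is around (430,400). I'll take crops for accurate points.

```bash
python3 - <<'E'
import cv2,pickle
d=pickle.load(open("cam.pkl","rb"))
cv2.imwrite("pics/sc1.png",cv2.resize(d["scene"]["image"][160:260,205:335],None,fx=6,fy=6,interpolation=cv2.INTER_CUBIC))
cv2.imwrite("pics/si1.png",cv2.resize(d["side"]["image"][200:348,215:400],None,fx=4,fy=4,interpolation=cv2.INTER_CUBIC))
E
```

```text
(no output)
```

View pics/sc1.png

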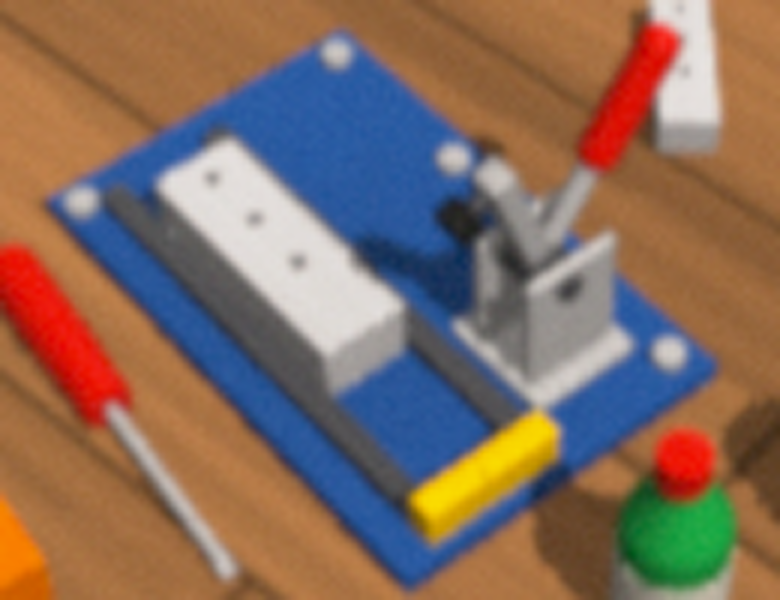

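View pics/si1.png

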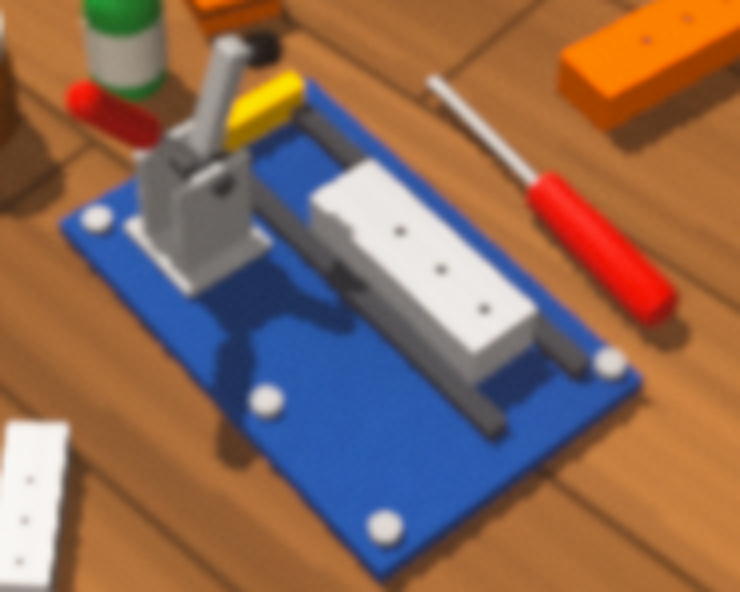

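Both crops show clear plate corners, bar top corners and the handle end. I'll fit the poses from these.

```bash
cat > fit.py <<'E'
import cv2,pickle,numpy as np
from scipy.optimize import least_squares
d=pickle.load(open("cam.pkl","rb"))
P=[(-115,-200,12),(50,-200,12),(50,55,12),(-115,55,12),(-120,0,149)]
B=[(20,-60,42),(-20,-60,42),(-20,60,42),(20,60,42)]
px={"scene":([(343,32),(52,203),(410,580),(716,362),(662,45)],[(160,185),(232,138),(405,308),(330,362)],6,(205,160)),
"side":([(382,574),(640,378),(310,82),(62,222),(85,103)],[(535,310),(472,352),(312,203),(370,160)],4,(215,200))}
def R(a): return np.array([[np.cos(a),-np.sin(a),0],[np.sin(a),np.cos(a),0],[0,0,1]])
def res(p):
    r=[]
    for n,(f,b,s,o) in px.items():
        c=d[n];E=c["extrinsics"]
        X=np.array(P+[(x,y+p[3],z) for x,y,z in B],float)/1000
        W=X@R(p[2]).T+[p[0],p[1],0]
        u=cv2.projectPoints(W,cv2.Rodrigues(E[:3,:3])[0],E[:3,3],c["K"],np.array(c["D"],float))[0][:,0]
        r.append(u-((np.array(f+b)+.5)/s-.5+o))
    return np.array(r).ravel()
best=min((least_squares(res,[.5,.1,a,-70],x_scale=[.1,.1,.5,30],loss="soft_l1") for a in np.arange(-3,3.2,1)),key=lambda s:s.cost)
p=best.x
if __name__=="__main__":
    print(p,np.degrees(p[2]));print(np.round(res(p).reshape(-1,9,2),1).tolist())
    F=lambda *q:np.round((R(p[2])@(np.array(q)/1000)+[p[0],p[1],0])*1000)
    print("gap",-25-p[3],"xaxis",R(p[2])[:,0],"rear",F(0,p[3]-60,0),"home rear",F(0,-85,0),"handle open",F(-120,0,149),"up",F(-62,0,168),"closed",F(-4,0,149))
E
python3 fit.py
python3 - <<'E'
from plant import robot
from scipy.spatial.transform import Rotation as S
print(S.from_rotvec(robot.read_state()["orientation"]).as_matrix().round(3))
E
```

```text
[ 5.96021378e-01 -3.35642438e-03 -1.48661010e-01 -9.21407491e+01] -8.517648458553811
[[[-0.3, -1.0], [-1.5, -1.0], [-0.8, 0.2], [0.5, -0.2], [-1.0, 0.1], [-1.1, -0.6], [-0.3, -0.3], [-0.1, -0.7], [-0.8, -1.2]], [[-0.8, 0.3], [1.2, -0.1], [-0.9, -1.7], [-1.9, -0.4], [-0.3, -0.1], [-0.1, -0.5], [-0.1, 0.1], [-1.3, -1.8], [-0.3, -0.5]]]
gap 67.14074912376138 xaxis [ 0.98897029 -0.14811404  0.        ] rear [ 573. -154.    0.] home rear [583. -87.   0.] handle open [477.  14. 149.] up [535.   6. 168.] closed [592.  -3. 149.]
[[-0.914  0.405 -0.001]
 [ 0.405  0.914 -0.001]
 [ 0.    -0.002 -1.   ]]
```

```bash
python3 -m inch '[325,-740,20,-74.5,0,325,-740,20,-74.5,0,325,-740,20,-74.5,0,325,-740,20,-74.5,0,325,-740,20,-74.5,0,325,-740,20,-74.5,0,325,-740,20,-74.5,0,325,-740,20,-74.5,0,325,-740,20,-74.5,0,325,-740,20,-74.5,0]' 20
```

```text
t: 0.93
tool_pos: [0.4105, 0.1653, 0.2288]
orientation: [-2.332, -2.105, -0.0]
force: [0.9, -0.2, 0.4]
opening: 0.0309
gripper_force: 0.0
```

```bash
python3 -m inch '[158,-358,10,-2.9,0,158,-358,10,-2.9,0,158,-358,10,-2.9,0,158,-358,10,-2.9,0,158,-358,10,-2.9,0,158,-358,10,-2.9,0,158,-358,10,-2.9,0,158,-358,10,-2.9,0,158,-358,10,-2.9,0,158,-358,10,-2.9,0]'
```

```text
t: 1.77
tool_pos: [0.5689, -0.1955, 0.2379]
orientation: [2.381, 2.049, -0.002]
force: [0.4, -0.2, -0.4]
opening: 0.0005
gripper_force: 0.0
```

```bash
python3 -m inch '[0,0,-40,0,0,0,0,-80,0,0,0,0,-120,0,0,0,0,-150,0,0,0,0,-170,0,0,0,0,-180,0,0,0,0,-180,0,0,0,0,-180,0,0]'; python3 - <<'E'
from plant import robot, read_camera
import cv2
a=read_camera("scene")["image"][150:270,200:340]; b=read_camera("side")["image"][185:345,220:400]
cv2.imwrite("pics/d1.png",cv2.hconcat([cv2.resize(a,(400,343)),cv2.resize(b,(386,343))]))
E
```

```text
t: 2.43
tool_pos: [0.5685, -0.1908, 0.0593]
orientation: [-2.378, -2.053, 0.0]
force: [-0.0, 0.0, -0.0]
opening: 0.0004
gripper_force: 0.0
```

View pics/d1.png

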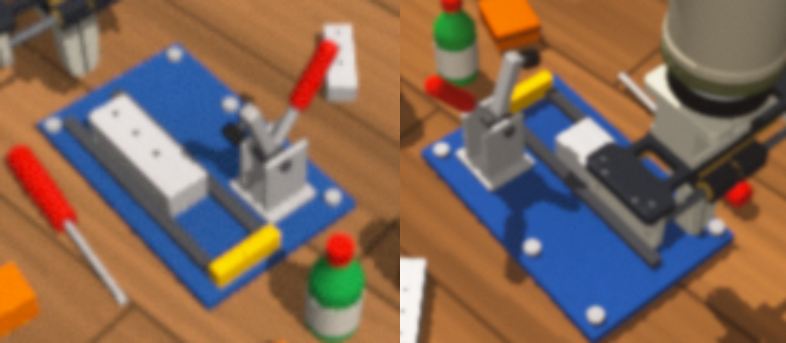

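Fingers are shut above the slot's rear end, behind the bar. I'll lower them and start the slow push.

```bash
python3 -m inch '[0,0,-20,0,0,0,0,-33,0,0,0,0,-33,0,0,2,12,-33,0,0,3,22,-33,0,0,4,27,-33,0,0,5,32,-33,0,0,6,37,-33,0,0,6,42,-33,0,0,7,47,-33,0,0]'
```

```text
t: 3.37
tool_pos: [0.5761, -0.1441, 0.0269]
orientation: [2.377, 2.051, 0.0]
force: [-1.5, -5.1, 5.7]
opening: 0.0006
gripper_force: 2.6
```

```bash
python3 -m inch '[1,5,0,0,0,1,10,0,0,0,2,15,0,0,0,3,20,0,0,0,4,25,0,0,0,5,30,0,0,0,5,34,0,0,0,6,38,0,0,0,6,41,0,0,0,6,42,0,0,0]'
```

```text
t: 4.2
tool_pos: [0.5816, -0.1014, 0.0262]
orientation: [2.378, 2.053, 0.0]
force: [-0.6, -5.5, 3.8]
opening: 0.0006
gripper_force: 2.3
```

```bash
python3 -m inch '[0,2,0,0,0,1,3,0,0,0,1,4,0,0,0,1,5,0,0,0,1,6,0,0,0,1,6,0,0,0]'
```

```text
t: 4.7
tool_pos: [0.5823, -0.0965, 0.0259]
orientation: [2.378, 2.052, -0.001]
force: [-0.5, -8.5, 2.5]
opening: 0.0006
gripper_force: 4.0
```

```bash
python3 -m inch '[0,1,0,0,0,0,2,0,0,0,0,2,0,0,0]'
```

```text
t: 4.95
tool_pos: [0.5821, -0.0964, 0.026]
orientation: [2.377, 2.05, -0.004]
force: [-1.9, -15.8, 2.6]
opening: 0.0006
gripper_force: 8.0
```

```bash
python3 -m inch '[0,1,0,0,0,0,2,0,0,0,0,3,0,0,0,0,3,0,0,0]'; python3 - <<'E'
from plant import robot, read_camera
import cv2
a=read_camera("scene")["image"][165:260,215:330]
cv2.imwrite("pics/d2.png",cv2.resize(a,None,fx=6,fy=6,interpolation=cv2.INTER_CUBIC))
E
```

```text
t: 5.28
tool_pos: [0.582, -0.0962, 0.0261]
orientation: [2.375, 2.047, -0.008]
force: [-3.8, -27.6, 1.4]
opening: 0.0007
gripper_force: 14.0
```

View pics/d2.png

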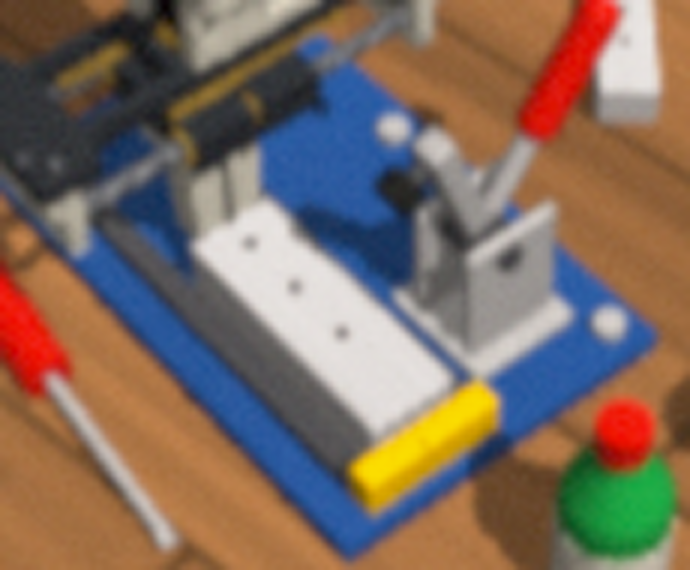

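The bar sits against the yellow stop (contact at about (440,400)), and the force rises with no more motion. It is home. Next: back off, lift, and go round to the handle's -x side.

```bash
python3 -m inch '[-1,-8,0,0,0,-4,-25,0,0,0,-6,-40,0,0,0,-6,-40,0,0,0,-6,-40,40,0,0,-6,-40,80,0,0,-6,-40,120,0,0,-6,-40,160,0,0,-6,-40,200,0,0,-6,-40,200,0,0]'
```

```text
t: 6.17
tool_pos: [0.5804, -0.1304, 0.236]
orientation: [2.369, 2.047, 0.013]
force: [1.6, -0.3, 1.0]
opening: 0.0001
gripper_force: 0.0
```

```bash
python3 -m inch '[-148,152,0,0,0,-148,152,0,0,0,-148,152,0,0,0,-148,152,0,0,0,-148,152,0,0,0,-148,152,0,0,0,-148,152,-30,0,0,-148,152,-60,0,0,-148,152,-101,0,0,-148,152,-101,0,0]'; python3 - <<'E'
from plant import robot, read_camera
import cv2
print(robot.read_state()["tool_pos"])
a=read_camera("scene")["image"][135:250,220:360]; b=read_camera("side")["image"][185:345,200:400]
cv2.imwrite("pics/d3.png",cv2.hconcat([cv2.resize(a,(400,330)),cv2.resize(b,(400,330))]))
E
```

```text
t: 7.0
tool_pos: [0.4227, 0.0227, 0.1168]
orientation: [-2.37, -2.048, 0.013]
force: [-2.6, 0.9, -0.3]
opening: 0.0004
gripper_force: 0.0
[0.42271277 0.02266227 0.11684974]
```

View pics/d3.png

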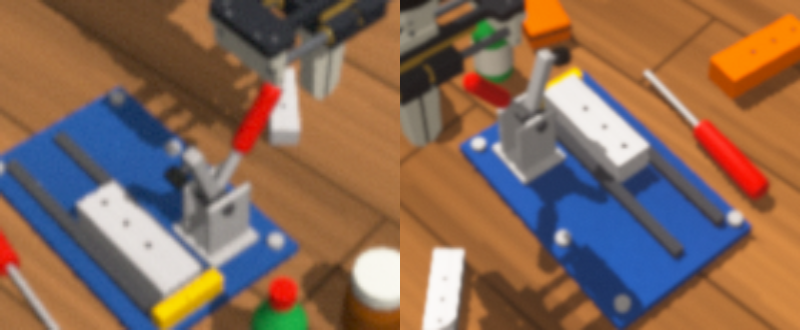

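Fingers stand on the handle's outer side, in line with it. I'll push towards fixture +x.

```bash
python3 -m inch '[8,-1,0,0,0,16,-2,0,0,0,24,-4,0,0,0,32,-5,0,0,0,40,-6,0,0,0,48,-7,0,0,0,54,-8,0,0,0,60,-9,0,0,0,66,-10,0,0,0,70,-10,0,0,0]'
```

```text
t: 7.93
tool_pos: [0.4996, 0.0109, 0.1253]
orientation: [2.378, 2.052, 0.001]
force: [-0.2, 0.2, 1.3]
opening: 0.001
gripper_force: 0.6
```

```bash
python3 -m inch '[6,-1,0,0,0,12,-2,0,0,0,18,-3,0,0,0,24,-4,0,0,0,30,-5,0,0,0,36,-5,0,0,0,40,-6,0,0,0,40,-6,0,0,0]'; python3 - <<'E'
from plant import robot, read_camera
import cv2
a=read_camera("scene")["image"][135:250,220:360]; b=read_camera("side")["image"][185:345,200:400]
cv2.imwrite("pics/d4.png",cv2.hconcat([cv2.resize(a,(400,330)),cv2.resize(b,(400,330))]))
E
```

```text
t: 8.6
tool_pos: [0.5391, 0.0051, 0.1249]
orientation: [2.378, 2.053, 0.0]
force: [0.0, 0.9, 0.8]
opening: 0.0001
gripper_force: 0.0
```

View pics/d4.png

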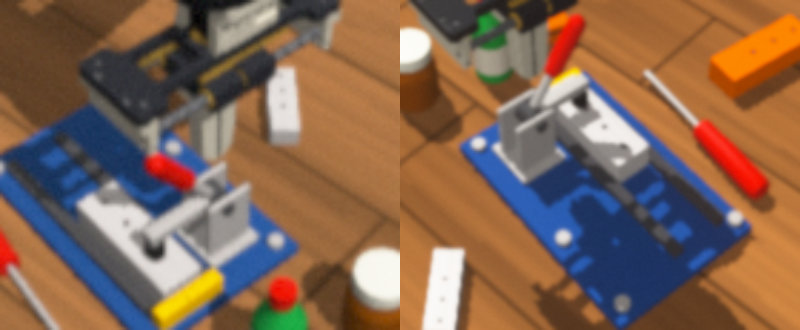

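The handle has snapped over and the pad is on the bar at about (152,250). I'll back off and check.

```bash
python3 -m inch '[-15,2,0,0,0,-40,6,0,0,0,-80,12,0,0,0,-110,16,20,0,0,-110,16,60,0,0,-110,16,100,0,0,-110,16,130,0,0,-110,16,130,0,0,-110,16,130,0,0,-110,16,130,0,0]'; python3 - <<'E'
from plant import robot, read_camera
import cv2
a=read_camera("scene")["image"][150:270,210:360]; b=read_camera("side")["image"][170:330,200:400]
cv2.imwrite("pics/d5.png",cv2.hconcat([cv2.resize(a,(400,320)),cv2.resize(b,(400,320))]))
E
```

```text
t: 9.53
tool_pos: [0.4281, 0.0213, 0.2544]
orientation: [-2.378, -2.053, 0.0]
force: [0.2, 0.6, -0.8]
opening: 0.0004
gripper_force: 0.0
```

View pics/d5.png

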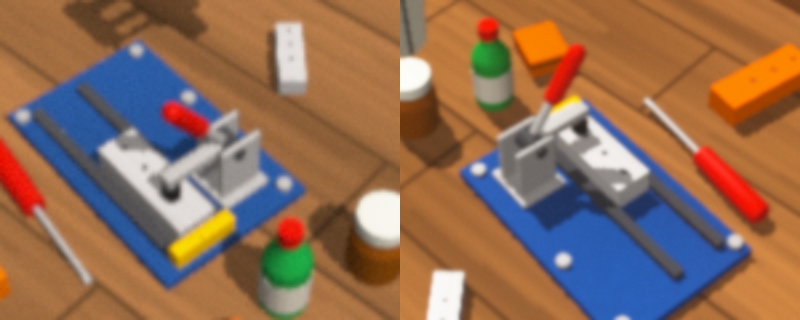

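The bar is against the stop, the clamp is closed with its pad on the bar at about (170,190), the bystanders are in place, and the arm is clear.

```bash
python3 -c "
from plant import job
print(job.close_job())"
```

```text
the job is handed in; nothing more can be done
None
```

The job is handed in at about 9.6 s: the bar is fully home against the yellow stop, the clamp is snapped closed with its pad on the bar, and the screwdriver, jar, oil bottle and bit case were not touched.

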